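# Stack a safe-lock wheel pack and weight it down

### The arm

A 6-joint arm with a two-finger parallel gripper is mounted at the origin on the work surface. World frame = base frame: x ahead of the robot, y to its left, z up, the work surface at z = 0. Lengths are in mm, angles in rad, forces in N, time in s.
With the tool pointing down it reaches from about 400 to 925 mm from the base axis. Payload 12.5 kg.
Tool frame: the origin (TCP) lies between the finger pads; the fingertips stand env.tip_extent ahead of it and the grasp point (between the pads) lies 11 mm behind it (env.tip_extent is the distance from the TCP to the fingertips, in mm); z points along the fingers, y is the line along which they close (so a half turn about z gives the same grasp; the last joint's range is limited). The gripper opens to 95 mm and grips with 3 to 60 N. Pads are 20 mm wide; open, the fingers measure 119 mm over their backs; the gripper's body (75 mm by 180 mm) begins 59 mm behind the grasp point.
Start: joints at [-1.275, 0.491, 1.559, -0, 1.092, -0.106], TCP at [244.446, -575.232, 222.661] pointing down, gripper open.
Joint ranges: [-3.1, 3.1], [-0.84, 2.19], [0.05, 2.79], [-1.13, 4.28], [0.06, 2.93], [-2.69, 2.69]. Speed limits (rad/s): [2.22, 2.22, 2.79, 3.14, 3.14, 3.14].

### API

Orientations are given as [roll, pitch, yaw] about the fixed x, y, z axes, in that order (R = Rz(yaw) Ry(pitch) Rx(roll)).
In Python, from cell import env gives the robot as it stands.
- The arm moves only by the tool carry_out, never from a script. Its argument "motion" is a list of rows, each a list of 5 numbers: the shift along the tool's x, y, z in mm, then the turn about the tool's z in degrees, then the closure, from 0 (fully open) to 1 (shut). A call has 1 to 12 rows; each row shifts and turns the commanded pose from where the row before left it, along the tool's axes as they then stand; what a row does not reach is not made up. A row lasts 1/10 s, in which the tool goes at most 50 mm and 8.59 degrees, less where a joint would pass 70% of its speed; a pose out of reach is approached as far as the arm can. A call with a gripper value outside its range is refused whole. The fingers move at their own pace and stop on an object; the grip force is fixed at half the most. Time passes only in rows, so rows that do not move let the fingers close. It gives the time, the measured TCP pose, the force, the opening and the grip force at its end, in the units of the state.
- env.state(): the state, without advancing time (a new reading comes with each control period).
- env.read_camera(name): name is "side" or "top" or "wrist"; returns a dict with "color" (400x640x3 uint8, red, green, blue), "K" (3x3 intrinsics, pixels), "R" (3x3) and "t" (3): a world point X has camera coordinates R X + t; the wrist camera has in their place "hand_eye" (4x4, takes a point from camera to tool coordinates, whose origin is the TCP and whose axes are the flange's). Camera axes: x right, y down, z forward; pixel columns grow to the right and rows downward; lengths in mm; the calibration is good to about 2 mm. A picture is of the moment at which its call begins: read the wrist's pose just before it. There is no depth.
- env.job_done(): hands the job in; it is judged then, once.
The state is a dict: "t": time; "joints": joint angles; "qvel": joint speeds; "tau": joint torques, N m; "eef_pos": TCP position; "tcp_rot": TCP orientation; "ft_force": force on the tool from outside, world axes, zero at the start; "moment": the same for the moment, N m; "opening": opening from 0.0 (shut) to 1.0 (fully open); "grip_force": force on a finger pad.
Only numpy, scipy, OpenCV 4.12 (cv2) and the standard library are available. Lean on these libraries where they do the work, as an engineer would, in place of code of your own. Each camera call takes 0.05 s, during which the arm holds its last target. There are 200 camera calls.

### The job

Build the room-safe lock's wheel pack: layer all the loose brass wheels flat on the round steel assembly plate, well centred on it, from the largest at the bottom to the smallest on top. Then lift the bail-handled steel weight up and off its double hook and set it upright and centred on top of the pack, without shoving the key stand, lock module, spring latch or screw tin about.

Things in the scene. Friction and masses are not known exactly. Their poses are not given: they have to be found in the camera images.
- wheel_a: flat plain brass lock wheel, diameter 70 mm, 18 mm thick, flat above and below (the dark bore is only surface). Starts lying flat on the work surface on the robot's left; may be absent. Origin: centre of its underside; z is its axis, up
- wheel_b: flat plain brass lock wheel, diameter 63 mm, 18 mm thick, flat above and below (the dark bore is only surface). Starts lying flat on the work surface on the robot's left; may be absent. Origin: centre of its underside; z is its axis, up
- wheel_c: flat plain brass lock wheel, diameter 56 mm, 18 mm thick, flat above and below (the dark bore is only surface). Starts lying flat on the work surface on the robot's left; may be absent. Origin: centre of its underside; z is its axis, up
- wheel_d: flat plain brass lock wheel, diameter 49 mm, 18 mm thick, flat above and below (the dark bore is only surface). Starts lying flat on the work surface on the robot's left; may be absent. Origin: centre of its underside; z is its axis, up
- wheel_e: flat plain brass lock wheel, diameter 42 mm, 18 mm thick, flat above and below (the dark bore is only surface). Starts lying flat on the work surface on the robot's left; may be absent. Origin: centre of its underside; z is its axis, up
- plate_centre (a point): centre of the top face of the fixed round steel assembly plate (diameter 130 mm, 8 mm thick, scribed with a centred ring of 75 mm diameter)
- weight: steel weight, 0.6 kg: a disc of 90 mm diameter, 16 mm thick, with an upright bail. The level top bar of the bail runs along the weight's y: 88 mm long, 12 mm wide (x), from 76 to 90 mm above the underside; 8 mm side posts at y = +-40 mm. Starts hanging by the bar on the double hook. Origin: centre of the underside; z up
- weight_bar (a point): middle of the weight's bail bar, 83 mm above the weight's underside
- hook_stand: fixed dark steel stand, foot 140 x 120 x 8 mm. Two level prongs (8 mm square, tops 165 mm up, at y = +-28 mm) reach to its -x from 12 mm posts at x = +35 mm and end at x = -69 mm in upturned lips 14 mm high; nothing is higher. Origin: underside centre of the foot. The weight comes off by lifting it above the lips and drawing it out along -x
- hook_seat (a point): point midway between the two prongs at the height of their tops, 45 mm in the stand's -x from its origin: the hanging bail bar's underside rests here
- key_stand: bystander: beechwood block 50 x 170 x 35 mm with four upright brass keys, 93 mm high in all. Origin: underside centre
- lock_module: bystander: matte black suitcase lock module 60 x 110 x 30 mm. Origin: underside centre
- spring_latch: bystander: steel spring latch, body 70 x 45 x 20 mm with a bolt reaching 80 mm to +x of its origin. Origin: underside centre of the body
- screw_tin: bystander: green round screw tin, diameter 73 mm, 48 mm high. Origin: underside centre
Mind the look-alikes: they are no part of the job. Leave any green or red look-alike of the wheel_c alone. Leave any pink look-alike of the wheel_e alone.

How it is judged (in metres and radians):
On the way, in this order (a step that is already met when the one before it is completed fails the run):
1. all the wheels lie stacked flat and centred on the plate, largest at the bottom (horizontal distance between each of wheel_a, wheel_b, wheel_c, wheel_d, wheel_e and plate_centre below 0.008 m and angle between each of wheel_a, wheel_b, wheel_c, wheel_d, wheel_e's own z axis and vertical below 0.08 rad and linear speed of each of wheel_a, wheel_b, wheel_c, wheel_d, wheel_e below 0.02 m/s and z of each of wheel_b, wheel_c, wheel_d, wheel_e in the frame of wheel_a above 0.012 m and z of each of wheel_c, wheel_d, wheel_e in the frame of wheel_b above 0.012 m and z of each of wheel_d, wheel_e in the frame of wheel_c above 0.012 m and z of wheel_e in the frame of wheel_d above 0.012 m and contact force between the fingers and wheel_a below 0.5 N and contact force between the fingers and wheel_b below 0.5 N and contact force between the fingers and wheel_c below 0.5 N and contact force between the fingers and wheel_d below 0.5 N and contact force between the fingers and wheel_e below 0.5 N), for 0.3 s.
2. the weight is then lifted up and off the double hook (distance between weight and hook_seat above 0.14 m), for 0.1 s.
At the end, for the whole second after the job is handed in: Every wheel present lies level (within 0.08 rad) and at rest, its centre within 8 mm of the plate's centre seen from above, each smaller wheel above every larger one; the weight stands level on top of all of them, at rest, within 10 mm of the plate's centre (horizontal distance between each of wheel_a, wheel_b, wheel_c, wheel_d, wheel_e and plate_centre below 0.008 m and angle between each of wheel_a, wheel_b, wheel_c, wheel_d, wheel_e, weight's own z axis and vertical below 0.08 rad and linear speed of each of wheel_a, wheel_b, wheel_c, wheel_d, wheel_e, weight below 0.02 m/s and z of each of wheel_b, wheel_c, wheel_d, wheel_e, weight in the frame of wheel_a above 0.012 m and z of each of wheel_c, wheel_d, wheel_e, weight in the frame of wheel_b above 0.012 m and z of each of wheel_d, wheel_e, weight in the frame of wheel_c above 0.012 m and z of each of wheel_e, weight in the frame of wheel_d above 0.012 m and horizontal distance between weight and plate_centre below 0.01 m and z of weight in the frame of wheel_e above 0.012 m); the robot touches nothing.
It fails at once if the key stand is pushed more than 30 mm from its place (distance of key_stand from where it was at the start of the episode above 0.03 m).
It fails at once if the lock module is pushed more than 30 mm from its place (distance of lock_module from where it was at the start of the episode above 0.03 m).
It fails at once if the spring latch is pushed more than 30 mm from its place (distance of spring_latch from where it was at the start of the episode above 0.03 m).
It fails at once if the screw tin is pushed more than 30 mm from its place (distance of screw_tin from where it was at the start of the episode above 0.03 m).
Of wheel_a, wheel_b, wheel_c, wheel_d, wheel_e only 4 to 5 are there at a start; the rules pass over those that are not, and their reading is None.
At some moment in a run one of wheel_a, wheel_b, wheel_c may be knocked a few centimetres aside while the robot is not near it.
It also fails if it takes over 210 s, if anything falls off the work surface, if the arm or the gripper's body presses on something with over 40 N, if the wrist force passes 120 N, or if a joint passes its speed limit or range.

## Working session

There is one attempt and no reset: what is moved stays moved. The work goes in short steps, Python scripts to look and compute and a tool call to move; the robot and the scene stay as the last step left them, time stands still between calls to the robot, and variables do not carry over. Pictures are saved under pics/ and viewed, at most 16 in all, crops included, and the job is handed in when it is done.

Besides the shell and the picture viewer there is one more tool, called after "Request:" in YAML: its name, and indented under it one key for each argument. carry_out: Moves the arm, as the interface text tells. Its arguments: {"type":"object","properties":{"motion":{"type":"array"}},"required":["motion"]}

```bash
mkdir -p pics; ls; python3 - <<'E'
from cell import env
import cv2
print(env.state(), env.tip_extent)
for n in ("top","side"):
    c=env.read_camera(n); cv2.imwrite(f"pics/{n}0.png",c["color"][:,:,::-1]); print(n,c["K"],c["R"],c["t"])
c=env.read_camera("wrist");cv2.imwrite("pics/w0.png",c["color"][:,:,::-1]);print(c["K"],c["hand_eye"])
E
```

```text
pics
{'t': 0.0, 'joints': array([-1.27456994e+00,  4.91568607e-01,  1.55944889e+00, -1.06467729e-05,
        1.09168083e+00, -1.05591499e-01]), 'qvel': array([ 0.00080881, -0.00099173,  0.00065099,  0.00105643,  0.00054104,
       -0.00104829]), 'tau': array([-4.42882301e-03, -6.12650156e+01, -2.58178657e+01,  6.90731546e-02,
        4.82100318e-02, -6.52567860e-05]), 'eef_pos': array([ 244.38856199, -574.98862291,  222.05631022]), 'tcp_rot': array([-3.14049214e+00, -1.07142731e-04,  4.01822741e-01]), 'ft_force': array([ 1.10682572, -0.38186988, -0.87673318]), 'moment': array([ 0.02502596,  0.01933685, -0.04780167]), 'grip_force': 0.0, 'opening': 1.0043034301120468} 8.0
top [[409.29289364   0.         323.67370815]
 [  0.         409.29289364 203.84683703]
 [  0.           0.           1.        ]] [[ 0.01935333 -0.99969876  0.015094  ]
 [-0.99092491 -0.0211876  -0.13273624]
 [ 0.13301606 -0.01238814 -0.99103646]] [   2.3849773   549.29083902 1169.97446767]
side [[368.44078843   0.         323.40601044]
 [  0.         368.44078843 200.42259041]
 [  0.           0.           1.        ]] [[-0.84788354 -0.530162    0.00466485]
 [-0.36536617  0.577906   -0.72974804]
 [ 0.38418884 -0.62044573 -0.68370025]] [482.58015878 265.16738524 802.149584  ]
[[308.37185628   0.         319.69883175]
 [  0.         308.37185628 200.44834401]
 [  0.           0.           1.        ]] [[-3.87850431e-05 -9.62656185e-01 -2.70726926e-01  7.53304927e+01]
 [ 9.99999359e-01  2.68942527e-04 -1.09957369e-03 -4.87206838e-01]
 [ 1.13132140e-03 -2.70726795e-01  9.62655558e-01 -1.61396439e+02]
 [ 0.00000000e+00  0.00000000e+00  0.00000000e+00  1.00000000e+00]]
```

View pics/top0.png

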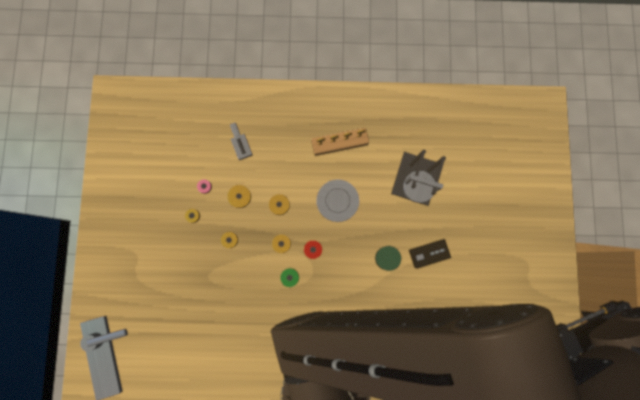

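View pics/side0.png

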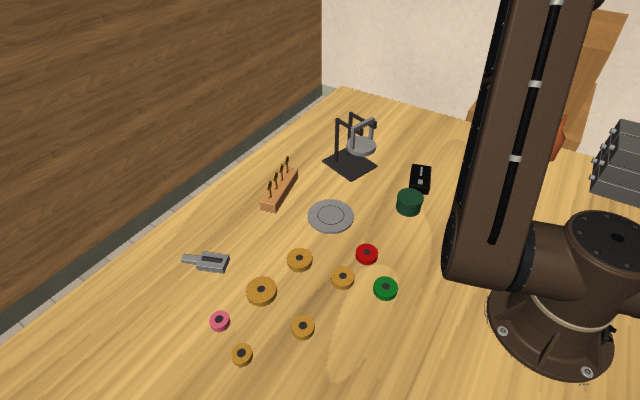

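```bash
cat > h.py <<'E'
from cell import env
import numpy as np, cv2
from scipy.spatial.transform import Rotation as Ro
def cam(n):
    s=env.state(); c=env.read_camera(n); K=c["K"]
    if n=="wrist":
        T=np.eye(4);T[:3,:3]=Ro.from_euler("xyz",s["tcp_rot"]).as_matrix();T[:3,3]=s["eef_pos"]
        M=T@c["hand_eye"];R=M[:3,:3].T;t=-R@M[:3,3]
    else: R,t=c["R"],c["t"]
    return dict(im=c["color"],K=K,R=R,t=np.array(t),s=s)
def save(c,f): cv2.imwrite(f,c["im"][:,:,::-1])
def w(c,u,v,z):
    d=c["R"].T@np.linalg.inv(c["K"])@np.array([u,v,1.]);o=-c["R"].T@c["t"]
    return o+d*(z-o[2])/d[2]
def px(c,X):
    p=c["K"]@(c["R"]@np.array(X,float)+c["t"]);return p[:2]/p[2]
def blobs(c,lo,hi,amin=20):
    h=cv2.cvtColor(c["im"],cv2.COLOR_RGB2HSV);m=cv2.inRange(h,lo,hi)
    cs,_=cv2.findContours(m,cv2.RETR_EXTERNAL,cv2.CHAIN_APPROX_NONE)
    return [x for x in cs if cv2.contourArea(x)>amin]
def rim(c,cnt,z0=0,h=18,D0=60):
    """fit centre and diameter of an upright disc (z0..z0+h) to its filled outline"""
    from scipy.optimize import least_squares
    a=np.linspace(0,2*np.pi,60,endpoint=False)
    P=cnt[:,0,:].astype(float)
    mu=P.mean(0);g=w(c,*mu,z0+h/2)
    def res(p):
        X=[np.c_[p[0]+p[2]/2*np.cos(a),p[1]+p[2]/2*np.sin(a),np.full(60,z)] for z in (z0,z0+h)]
        q=np.array([px(c,x) for x in np.vstack(X)],np.float32)
        hull=cv2.convexHull(q)
        return np.array([cv2.pointPolygonTest(hull,(float(x),float(y)),True) for x,y in P])-0.5
    r=least_squares(res,[g[0],g[1],D0],diff_step=1e-3,loss="soft_l1")
    return r.x, np.abs(r.fun).mean()
E
python3 - <<'E'
from h import *
for n in("top","side"):
    c=cam(n)
    for u,v in ([(239,190),(279,210)] if n=="top" else [(261,300),(300,265),(150,330)]): print(cv2.cvtColor(c["im"],cv2.COLOR_RGB2HSV)[v,u])
    for b in blobs(c,(17,150,80),(28,255,255),60):
        p,e=rim(c,b); print(n,b[:,0].mean(0).round(),p.round(1),round(e,2))
c=cam("top")
for nm,u,v,z in [("plate",338,201,8),("tin",388,258,48),("foot",418,178,0)]: print(nm,w(c,u,v,z).round(1))
c=cam("side")
print("plate",w(c,330.5,215,8))
E
```

```text
[ 20 184 172]
[ 20 183 171]
top [281. 243.] [432.1 137.9  56.1] 0.24
top [229. 240.] [440.2 292.4  48.3] 0.23
top [192. 215.] [509.5 406.2  40.4] 0.24
top [279. 204.] [548.6 148.3  61.8] 0.25
top [239. 196.] [571.  269.6  68.7] 0.22
[ 19 183 183]
[ 19 182 182]
[ 19 129 202]
side [243. 355.] [508.2 407.6  41.2] 0.39
side [303. 327.] [437.8 294.3  48.3] 0.35
side [261. 291.] [568.8 270.9  69.5] 0.27
side [342. 278.] [429.  140.   55.7] 0.22
side [299. 260.] [546.2 150.2  62.2] 0.23
plate [562.6 -29.9   8. ]
tin [ 394.5 -174.3   48. ]
foot [ 640.4 -275.4    0. ]
plate [560.81007766 -23.87407513   8.        ]
```

View pics/w0.png

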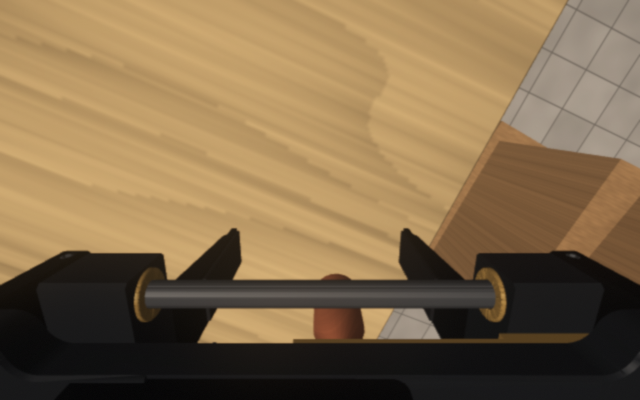

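The top and side views show all five brass wheels, and the fitted diameters match a–e. Next I measure the plate, stand and key stand while turning the tool.

```bash
python3 - <<'E'
from h import *
for n,u,v in(("top",338,201),("side",330,216)):
    c=cam(n)
    hsv=cv2.cvtColor(c["im"],cv2.COLOR_RGB2HSV)
    for b in blobs(c,(0,0,90),(179,40,255),200):
        if cv2.pointPolygonTest(b,(u,v),False)>0:
            p,e=rim(c,b,0,8,130); print(n,p.round(1),round(e,2),cv2.boundingRect(b))
    if n=="top":
        print("key",w(c,316,154,0),w(c,368,143,0))
        cv2.imwrite("pics/c1.png",cv2.resize(c["im"][130:230,370:470,::-1],(600,600),interpolation=cv2.INTER_CUBIC))
    else: cv2.imwrite("pics/c2.png",cv2.resize(c["im"][100:190,310:400,::-1],(600,600),interpolation=cv2.INTER_CUBIC))
E
```

```text
top [565.3 -28.4 122.3] 0.22 (318, 181, 40, 40)
key [708.79036858  39.80830802   0.        ] [ 747.57282301 -120.82259648    0.        ]
side [563.  -25.5 125.9] 0.29 (308, 200, 46, 34)
```

Request:
carry_out:
  motion:
    - [0,0,0,-8.4,0]
    - [0,0,0,-8.4,0]
    - [0,0,0,-8.4,0]
    - [0,0,0,-8.4,0]
    - [0,0,0,-8.4,0]
    - [0,0,0,-8.4,0]
    - [0,0,0,-8.4,0]
    - [0,0,0,-8.2,0]
    - [0,0,0,0,0]

```text
t: 1.35
eef_pos: [244.4, -575.2, 222.7]
tcp_rot: [3.142, 0.0, 1.573]
ft_force: [-0.5, -0.5, 0.4]
opening: 0.997
grip_force: 0.0
```

Request:
carry_out:
  motion:
    - [42.3,16.3,0,0,0]
    - [42.3,16.3,0,0,0]
    - [42.3,16.3,0,0,0]
    - [42.3,16.3,0,0,0]
    - [42.3,16.3,0,0,0]
    - [42.3,16.3,0,0,0]
    - [42.3,16.3,0,0,0]
    - [42.3,16.3,0,0,0]
    - [42.3,16.3,0,0,0]
    - [42.3,16.3,0,0,0]
    - [42.3,16.3,0,0,0]
    - [42.3,16.3,0,0,0]

```text
t: 2.55
eef_pos: [440.3, -65.8, 222.9]
tcp_rot: [3.141, 0.0, 1.566]
ft_force: [0.5, -0.8, 0.6]
opening: 1.0
grip_force: 0.0
```

Request:
carry_out:
  motion:
    - [42.3,16.3,0,0,0]
    - [42.3,16.3,0,0,0]
    - [42.3,16.3,0,0,0]
    - [42.3,16.3,0,0,0]
    - [42.3,16.3,0,0,0]
    - [42.3,16.3,0,0,0]
    - [42.3,16.3,0,0,0]
    - [42.3,16.3,0,0,0]
    - [0,0,0,0,0]
    - [0,0,0,0,0]

```text
t: 3.55
eef_pos: [569.8, 271.5, 222.0]
tcp_rot: [-3.141, 0.001, 1.569]
ft_force: [0.3, 0.2, -0.9]
opening: 0.999
grip_force: 0.0
```

```bash
python3 - <<'E'
from h import *
c=cam("wrist");save(c,"pics/w1.png");print(c["s"]["eef_pos"],c["s"]["tcp_rot"],c["s"]["joints"])
for n in("wrist","top","side"):
    c=cam(n)
    for b in blobs(c,(17,150,80),(28,255,255),60):
        p,e=rim(c,b); print(n,b[:,0].mean(0).round(),p.round(1),round(e,2))
E
```

```text
[569.81025982 271.53416524 222.01709669] [-3.14081759e+00  5.24352542e-04  1.56940054e+00] [ 3.40203246e-01  5.00783687e-01  1.54289494e+00 -2.63185759e-04
  1.09881998e+00  3.41719002e-01]
wrist [441. 340.] [ 716.9  840.1 1617. ] 3.74
wrist [138. 308.] [338.6  89.8 -46.6] 1.65
wrist [502. 307.] [792.7  90.9  54.9] 1.55
wrist [497. 279.] [1039.5  279.4  548.3] 1.68
wrist [147. 276.] [334.8 132.2 -18.8] 1.69
wrist [304. 264.] [546.8 154.3  55.6] 1.95
wrist [320. 178.] [569.1 271.4  67.2] 0.24
wrist [212. 159.] [437.8 294.6  46.1] 0.37
wrist [265.  57.] [507.7 407.9  38.9] 0.29
top [281. 243.] [432.  137.9  56.1] 0.22
top [279. 204.] [548.7 148.3  61.7] 0.26
top [242. 195.] [573.4 260.1  54.5] 2.21
side [241. 354.] [507.9 407.5 -41.3] 0.25
side [303. 327.] [437.6 294.2  48.6] 0.3
side [261. 291.] [568.8 270.8  69.6] 0.26
side [342. 278.] [428.9 140.1  55.8] 0.24
side [299. 260.] [546.3 150.3  62.2] 0.21
```

View pics/w1.png

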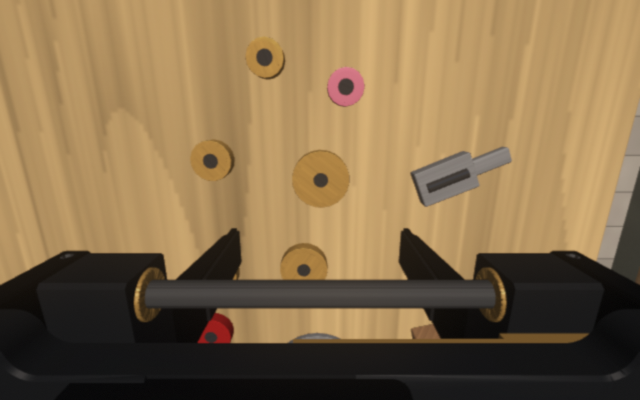

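Wrist image: wheel a at pixel (320,180), centred under the tool. The wrist and side fits agree to 1 mm, so I descend and grip.

Request:
carry_out:
  motion:
    - [0,0,45,0,0]
    - [0,0,45,0,0]
    - [0,0,45,0,0]
    - [0,0,45,0,0]
    - [0,0,20,0,0]
    - [0,0,11,0,0]
    - [0,0,0,0,0]
    - [0,0,0,0,1]
    - [0,0,0,0,1]
    - [0,0,0,0,1]
    - [0,0,0,0,1]
    - [0,0,0,0,1]

```text
t: 4.95
eef_pos: [570.5, 271.0, 12.5]
tcp_rot: [3.14, -0.0, 1.571]
ft_force: [-0.5, -0.1, 6.4]
opening: 0.73
grip_force: 30.0
```

Request:
carry_out:
  motion:
    - [0,0,0,0,1]
    - [0,0,0,0,1]
    - [0,0,-20,0,1]
    - [0,0,-40,0,1]
    - [0,0,-40,0,1]
    - [0,0,-40,0,1]
    - [0,0,0,0,1]

```text
t: 5.65
eef_pos: [571.8, 271.6, 156.8]
tcp_rot: [3.134, -0.003, 1.571]
ft_force: [0.8, 0.1, -3.9]
opening: 0.728
grip_force: 30.0
```

Request:
carry_out:
  motion:
    - [-30,-1,0,0,1]
    - [-45,-1,0,0,1]
    - [-45,-1,0,0,1]
    - [-45,-1,0,0,1]
    - [-45,-1,0,0,1]
    - [-45,-1,0,0,1]
    - [-30,-1,0,0,1]
    - [-12,0,0,0,1]
    - [0,0,0,0,1]
    - [0,0,0,0,1]
    - [0,0,0,0,1]

```text
t: 6.75
eef_pos: [563.1, -24.9, 151.3]
tcp_rot: [-3.141, -0.0, 1.572]
ft_force: [0.4, -0.4, -4.0]
opening: 0.728
grip_force: 30.0
```

```bash
python3 - <<'E'
from h import *
s=env.state();print(s["eef_pos"],s["tcp_rot"],s["ft_force"])
c=cam("side");z=s["eef_pos"][2]-12
for b in blobs(c,(14,120,60),(28,255,255),60):
    p,e=rim(c,b,z); print(b[:,0].mean(0).round(),p.round(1),round(e,2))
    p,e=rim(c,b,0); print(b[:,0].mean(0).round(),p.round(1),round(e,2))
c=cam("wrist");save(c,"pics/w2.png")
E
```

```text
[563.11289214 -24.90654781 151.31449784] [-3.14105956e+00 -1.72735126e-04  1.57239443e+00] [ 0.37901776 -0.3726182  -3.96497155]
[632. 352.] [329.6  60.1 850.4] 6.32
[632. 352.] [ 365.9  -70.2 1063.3] 6.32
[632. 211.] [ -84.4 -281.6  -29.8] 1.88
[632. 211.] [-152.3 -494.1   37.6] 1.7
[360. 299.] [344.3 229.2 470.6] 31.31
[360. 299.] [379.3 141.  583.2] 31.28
[198. 259.] [ -18.2  301.5 1372.3] 39.27
[198. 259.] [849.2 258.  644.6] 38.94
[387. 120.] [-375.7 -347.  1859.7] 1.79
[387. 120.] [-550.3 -575.3 2379.1] 1.78
[371. 105.] [ 642.8 -405.   133.2] 1.99
[371. 105.] [ 747.9 -641.6  168.5] 2.0
[616.  27.] [ -549.1 -1699.2  1140.2] 4.15
[616.  27.] [ -630.9 -2253.4  1230.9] 4.16
[124. 111.] [1756.7  -29.7 1871.8] 24.45
[124. 111.] [2131.6 -173.8 2329.9] 24.43
```

View pics/w2.png

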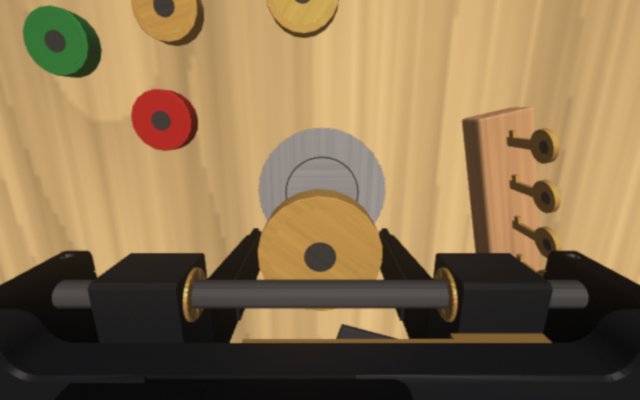

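```bash
python3 - <<'E'
from h import *
c=cam("wrist")
print("top edge y-65:",w(c,322,128,8)-[0,65,0],"ring edge y-37.5",w(c,322,157,8)-[0,37.5,0])
print("L/R",w(c,259,187,8),w(c,385,187,8))
g=cv2.cvtColor(c["im"],cv2.COLOR_RGB2HSV)
m=cv2.inRange(g,(0,0,90),(179,45,255)); cs=[x for x in cv2.findContours(m,0,1)[0] if cv2.pointPolygonTest(x,(322,145),False)>0]
P=np.array([w(c,u,v,8)[:2] for u,v in cs[0][:,0] if v<205])
from scipy.optimize import least_squares
r=least_squares(lambda p:np.hypot(*(P-p[:2]).T)-p[2],[563,-26,65],loss="soft_l1");print(r.x,r.cost)
E
```

```text
top edge y-65: [564.08209423 -26.53179948   8.        ] ring edge y-37.5 [564.19019895 -26.94334225   8.        ]
L/R [500.39221264 -19.97605065   8.        ] [628.20273208 -19.71482686   8.        ]
[563.76430815  -5.72276038  47.83441605] 2958.032816687365
```

Request:
carry_out:
  motion:
    - [-1.5,0.7,40,0,1]
    - [0,0,40,0,1]
    - [0,0,30,0,1]
    - [0,0,14,0,1]
    - [0,0,7,0,1]
    - [0,0,0,0,1]
    - [0,0,0,0,0]
    - [0,0,0,0,0]
    - [0,0,0,0,0]
    - [0,0,0,0,0]

```text
t: 7.9
eef_pos: [564.3, -27.7, 21.2]
tcp_rot: [3.14, 0.0, 1.571]
ft_force: [0.5, -0.3, -0.3]
opening: 0.981
grip_force: 0.0
```

Request:
carry_out:
  motion:
    - [0,0,-20,0,0]
    - [0,0,-40,0,0]
    - [20,0,-40,0,0]
    - [45,-2,-40,0,0]
    - [45,-4,0,0,0]
    - [45,-4,0,0,0]
    - [20,-4,0,0,0]
    - [0,0,0,0,0]
    - [0,0,0,0,0]

```text
t: 8.8
eef_pos: [550.2, 139.7, 154.0]
tcp_rot: [3.141, 0.0, 1.572]
ft_force: [-0.6, -0.7, 0.1]
opening: 1.0
grip_force: 0.0
```

```bash
cat > look.py <<'E'
from h import *
s=env.state();print(s["t"],s["eef_pos"].round(1),s["tcp_rot"].round(3))
for n in("side","wrist","top"):
    c=cam(n)
    for b in blobs(c,(17,140,80),(28,255,255),60):
        q=b[:,0].mean(0); 
        if n=="wrist" and q[1]>235: continue
        p,e=rim(c,b)
        if 35<abs(p[2])<75 and e<.6: print(n,q.round(),p.round(1),round(e,2))
        elif e<3:
            for k in range(5):
                p,e=rim(c,b,8,18*(k+1))
                if 35<abs(p[2])<75 and e<.7: print(n,"stack?",k,q.round(),p.round(1),round(e,2))
E
python3 look.py
```

```text
8.8 [550.2 139.7 154. ] [3.141 0.    1.572]
side [242. 355.] [507.7 407.4 -42.1] 0.25
side [303. 327.] [437.4 294.3  49.5] 0.23
side [342. 278.] [428.9 139.9  56.3] 0.2
side [299. 260.] [545.7 150.2  63.1] 0.28
wrist [204. 190.] [429.6 140.2  54.2] 0.46
wrist [317. 181.] [546.7 150.6  61.6] 0.26
top [192. 215.] [510.1 406.7  43.1] 0.3
top [338. 200.] [566.1 -30.   65.8] 0.24
```

Request:
carry_out:
  motion:
    - [10.7,-3.9,0,0,0]
    - [0,0,40,0,0]
    - [0,0,40,0,0]
    - [0,0,40,0,0]
    - [0,0,15,0,0]
    - [0,0,7,0,0]
    - [0,0,0,0,0]
    - [0,0,0,0,1]
    - [0,0,0,0,1]
    - [0,0,0,0,1]
    - [0,0,0,0,1]
    - [0,0,0,0,1]

```text
t: 10.15
eef_pos: [546.8, 150.5, 12.3]
tcp_rot: [3.14, -0.0, 1.571]
ft_force: [-0.1, 0.6, 4.8]
opening: 0.654
grip_force: 30.0
```

Request:
carry_out:
  motion:
    - [0,0,0,0,1]
    - [0,0,0,0,1]
    - [0,0,-20,0,1]
    - [0,0,-40,0,1]
    - [0,0,-40,0,1]
    - [0,0,-40,0,1]
    - [0,0,0,0,1]
    - [0,0,0,0,1]
    - [0,0,0,0,1]

```text
t: 11.05
eef_pos: [545.4, 150.3, 150.2]
tcp_rot: [-3.139, 0.001, 1.571]
ft_force: [1.0, 0.9, -3.8]
opening: 0.662
grip_force: 30.0
```

Request:
carry_out:
  motion:
    - [-20,2,0,0,1]
    - [-40,4,0,0,1]
    - [-40,4,0,0,1]
    - [-40,4,0,0,1]
    - [-25,3,0,0,1]
    - [-12,0.7,0,0,1]
    - [0,0,0,0,1]
    - [0,0,0,0,1]
    - [0,0,0,0,1]

```text
t: 11.95
eef_pos: [563.8, -25.3, 151.5]
tcp_rot: [-3.141, -0.0, 1.572]
ft_force: [-0.5, -0.3, -2.9]
opening: 0.657
grip_force: 30.0
```

Request:
carry_out:
  motion:
    - [-0.8,0,40,0,1]
    - [0,0,40,0,1]
    - [0,0,20,0,1]
    - [0,0,8,0,1]
    - [0,0,5,0,1]
    - [0,0,0,0,1]
    - [0,0,0,0,0]
    - [0,0,0,0,0]
    - [0,0,0,0,0]
    - [0,0,0,0,0]

```text
t: 12.95
eef_pos: [564.4, -27.5, 39.4]
tcp_rot: [3.141, 0.0, 1.571]
ft_force: [-0.1, -0.0, 0.2]
opening: 0.937
grip_force: 0.0
```

Request:
carry_out:
  motion:
    - [0,0,-20,0,0]
    - [0,0,-40,0,0]
    - [0,0,-40,0,0]
    - [20,-15,-20,0,0]
    - [35,-30,0,0,0]
    - [35,-30,0,0,0]
    - [35,-30,0,0,0]
    - [30,-25,0,0,0]
    - [11,-4,0,0,0]
    - [0,0,0,0,0]
    - [0,0,0,0,0]

```text
t: 14.05
eef_pos: [430.9, 138.3, 159.0]
tcp_rot: [3.141, 0.0, 1.571]
ft_force: [1.1, -0.5, -0.3]
opening: 1.001
grip_force: 0.0
```

```bash
python3 look.py
```

```text
14.05 [430.9 138.3 159. ] [3.141 0.    1.571]
side [242. 355.] [507.7 407.5 -42.1] 0.24
side [303. 327.] [437.4 294.3  49.5] 0.24
side [342. 278.] [428.9 139.8  56.4] 0.19
wrist [320. 189.] [429.7 140.3  54.8] 0.24
top [192. 215.] [510.  406.7  43.4] 0.32
top [338. 200.] [566.3 -30.1  65.7] 0.24
```

Request:
carry_out:
  motion:
    - [1.5,-1,40,0,0]
    - [0,0,40,0,0]
    - [0,0,40,0,0]
    - [0,0,20,0,0]
    - [0,0,7,0,0]
    - [0,0,0,0,0]
    - [0,0,0,0,1]
    - [0,0,0,0,1]
    - [0,0,0,0,1]
    - [0,0,0,0,1]
    - [0,0,0,0,1]
    - [0,0,0,0,1]

```text
t: 15.4
eef_pos: [429.4, 140.1, 12.1]
tcp_rot: [3.14, -0.0, 1.571]
ft_force: [1.5, 0.2, 4.3]
opening: 0.58
grip_force: 30.0
```

Request:
carry_out:
  motion:
    - [0,0,0,0,1]
    - [0,0,0,0,1]
    - [0,0,-20,0,1]
    - [0,0,-40,0,1]
    - [0,0,-40,0,1]
    - [0,0,-40,0,1]
    - [0,0,0,0,1]
    - [0,0,0,0,1]

```text
t: 16.2
eef_pos: [428.8, 140.1, 151.9]
tcp_rot: [3.141, -0.0, 1.571]
ft_force: [0.9, -0.1, -2.6]
opening: 0.581
grip_force: 30.0
```

Request:
carry_out:
  motion:
    - [-20,16,0,0,1]
    - [-34,28,0,0,1]
    - [-34,28,0,0,1]
    - [-34,28,0,0,1]
    - [-30,23,0,0,1]
    - [-15,11.7,0,0,1]
    - [0,0,0,0,1]
    - [0,0,0,0,1]
    - [0,0,0,0,1]

```text
t: 17.1
eef_pos: [562.7, -25.7, 151.2]
tcp_rot: [-3.14, -0.0, 1.572]
ft_force: [-0.1, 0.3, -3.0]
opening: 0.582
grip_force: 30.0
```

Request:
carry_out:
  motion:
    - [-0.5,0.6,40,0,1]
    - [0,0,30,0,1]
    - [0,0,13,0,1]
    - [0,0,8,0,1]
    - [0,0,4,0,1]
    - [0,0,0,0,1]
    - [0,0,0,0,0]
    - [0,0,0,0,0]
    - [0,0,0,0,0]
    - [0,0,0,0,0]

```text
t: 18.1
eef_pos: [564.6, -27.4, 57.3]
tcp_rot: [3.141, 0.0, 1.571]
ft_force: [-0.7, -0.1, -0.5]
opening: 0.864
grip_force: 0.0
```

Request:
carry_out:
  motion:
    - [0,0,-20,0,0]
    - [0,0,-40,0,0]
    - [0,0,-40,0,0]
    - [40,-16,0,0,0]
    - [42,-16,0,0,0]
    - [42,-16,0,0,0]
    - [42,-16,0,0,0]
    - [42,-16,0,0,0]
    - [42,-16,0,0,0]
    - [42,-16,0,0,0]
    - [28,-14,0,0,0]
    - [0,0,0,0,0]

```text
t: 19.3
eef_pos: [436.6, 295.3, 157.0]
tcp_rot: [3.141, -0.0, 1.575]
ft_force: [-0.6, -0.7, -0.5]
opening: 0.999
grip_force: 0.0
```

```bash
python3 look.py
```

```text
19.3 [436.6 295.3 157. ] [ 3.141 -0.     1.575]
side [242. 355.] [507.7 407.5 -41.9] 0.25
side [303. 327.] [437.3 294.3  49.4] 0.24
wrist [321. 191.] [437.9 294.6 -47.8] 0.27
wrist [396.  72.] [508.2 408.   40. ] 0.53
top [338. 200.] [566.3 -30.   65.6] 0.24
```

Request:
carry_out:
  motion:
    - [-0.7,1,40,0,0]
    - [0,0,40,0,0]
    - [0,0,40,0,0]
    - [0,0,18,0,0]
    - [0,0,7,0,0]
    - [0,0,0,0,0]
    - [0,0,0,0,1]
    - [0,0,0,0,1]
    - [0,0,0,0,1]
    - [0,0,0,0,1]
    - [0,0,0,0,1]
    - [0,0,0,0,1]

```text
t: 20.65
eef_pos: [439.3, 291.9, 12.0]
tcp_rot: [3.141, -0.0, 1.571]
ft_force: [-0.3, 0.2, -0.6]
opening: 0.554
grip_force: 0.0
```

Request:
carry_out:
  motion:
    - [0,0,0,0,1]
    - [0,0,0,0,1]
    - [0,0,-20,0,1]
    - [0,0,-40,0,1]
    - [0,0,-40,0,1]
    - [0,0,-40,0,1]
    - [0,0,0,0,1]
    - [0,0,0,0,1]

```text
t: 21.45
eef_pos: [439.1, 291.8, 152.0]
tcp_rot: [3.141, -0.0, 1.571]
ft_force: [-0.3, 0.5, -2.1]
opening: 0.51
grip_force: 30.0
```

Request:
carry_out:
  motion:
    - [-20,8,0,0,1]
    - [-42,16,0,0,1]
    - [-42,16,0,0,1]
    - [-42,16,0,0,1]
    - [-42,16,0,0,1]
    - [-42,16,0,0,1]
    - [-42,16,0,0,1]
    - [-30,12,0,0,1]
    - [-19,9,0,0,1]
    - [0,0,0,0,1]
    - [0,0,0,0,1]
    - [0,0,0,0,1]

```text
t: 22.65
eef_pos: [563.6, -28.2, 150.8]
tcp_rot: [-3.14, -0.0, 1.572]
ft_force: [-0.0, 0.3, -1.5]
opening: 0.511
grip_force: 30.0
```

```bash
python3 - <<'E'
from h import *
c=cam("wrist");print(c["s"]["eef_pos"]);save(c,"pics/w3.png")
E
```

```text
[563.61176259 -28.2106188  150.79752425]
```

View pics/w3.png

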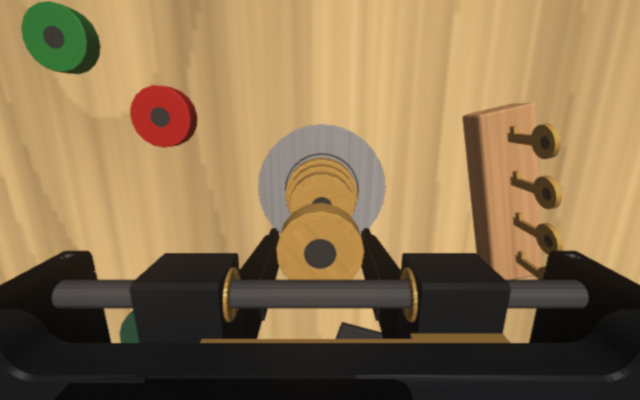

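The picture shows the three-wheel stack centred in the scribed ring around (321,180), with wheel d in the gripper, its bore at (320,254).

```bash
python3 - <<'E'
from h import *
c=cam("wrist");g=cv2.cvtColor(c["im"],cv2.COLOR_RGB2GRAY)
sub=(g[235:272,300:341]<75).astype(np.uint8);M=cv2.moments(sub,True);u,v=300+M["m10"]/M["m00"],235+M["m01"]/M["m00"]
print(c["s"]["eef_pos"],u,v,M["m00"],w(c,u,v,157.3))
print("plate",w(c,322,124.5,8)-[0,65,0], "a top edge",w(c,321,157,26)-[0,35,0],"c bottom?",)
E
```

```text
[563.79326821 -28.12098596 151.15166139] 319.6414814814815 253.44296296296295 675.0 [562.64877233 -25.48676974 157.3       ]
plate [564.50578879 -26.35473315   8.        ] a top edge [563.58018149 -25.1038734   26.        ] c bottom?
```

Request:
carry_out:
  motion:
    - [-0.8,0.6,40,0,1]
    - [0,0,20,0,1]
    - [0,0,9,0,1]
    - [0,0,5,0,1]
    - [0,0,3,0,1]
    - [0,0,0,0,1]
    - [0,0,0,0,0]
    - [0,0,0,0,0]
    - [0,0,0,0,0]
    - [0,0,0,0,0]

```text
t: 23.75
eef_pos: [565.1, -29.9, 75.2]
tcp_rot: [3.141, 0.0, 1.571]
ft_force: [-0.2, -0.4, 0.6]
opening: 0.787
grip_force: 0.0
```

Request:
carry_out:
  motion:
    - [0,0,-20,0,0]
    - [0,0,-40,0,0]
    - [0,0,-15,0,0]
    - [30,-4,0,0,0]
    - [45,-6,0,0,0]
    - [45,-6,0,0,0]
    - [45,-6,0,0,0]
    - [45,-6,0,0,0]
    - [45,-6,0,0,0]
    - [45,-6,0,0,0]
    - [45,-6,0,0,0]
    - [45,-6,0,0,0]

```text
t: 24.95
eef_pos: [512.3, 362.0, 150.0]
tcp_rot: [3.141, -0.0, 1.571]
ft_force: [0.3, -0.5, 0.5]
opening: 1.0
grip_force: 0.0
```

Request:
carry_out:
  motion:
    - [40,-3,0,0,0]
    - [6,0,0,0,0]
    - [0,0,0,0,0]
    - [0,0,0,0,0]
    - [0,0,0,0,0]

```text
t: 25.45
eef_pos: [510.2, 404.8, 149.9]
tcp_rot: [-3.141, 0.0, 1.57]
ft_force: [0.4, -0.6, -0.1]
opening: 0.999
grip_force: 0.0
```

```bash
python3 look.py
```

```text
25.45 [510.2 404.8 149.9] [-3.141  0.     1.57 ]
side [242. 355.] [507.6 407.4 -41.6] 0.24
wrist [319. 190.] [507.9 407.9  40.7] 0.26
top [192. 215.] [510.1 406.8  43.2] 0.3
top [338. 200.] [566.4 -30.   65.5] 0.24
```

Request:
carry_out:
  motion:
    - [2.7,-2.2,40,0,0]
    - [0,0,40,0,0]
    - [0,0,35,0,0]
    - [0,0,15,0,0]
    - [0,0,8,0,0]
    - [0,0,0,0,0]
    - [0,0,0,0,1]
    - [0,0,0,0,1]
    - [0,0,0,0,1]
    - [0,0,0,0,1]
    - [0,0,0,0,1]
    - [0,0,0,0,1]

```text
t: 26.8
eef_pos: [507.6, 408.8, 11.9]
tcp_rot: [3.141, 0.0, 1.571]
ft_force: [-0.1, 0.2, 0.4]
opening: 0.553
grip_force: 0.0
```

Request:
carry_out:
  motion:
    - [0,0,0,0,1]
    - [0,0,0,0,1]
    - [0,0,0,0,1]
    - [0,0,-20,0,1]
    - [0,0,-40,0,1]
    - [0,0,-40,0,1]
    - [0,0,-40,0,1]
    - [0,0,0,0,1]
    - [0,0,0,0,1]
    - [0,0,0,0,1]

```text
t: 27.8
eef_pos: [507.0, 408.4, 150.3]
tcp_rot: [-3.14, 0.001, 1.571]
ft_force: [-0.6, 0.1, -1.2]
opening: 0.432
grip_force: 30.0
```

Request:
carry_out:
  motion:
    - [-25,3,0,0,1]
    - [-44,6,0,0,1]
    - [-44,6,0,0,1]
    - [-44,6,0,0,1]
    - [-44,6,0,0,1]
    - [-44,6,0,0,1]
    - [-44,6,0,0,1]
    - [-44,6,0,0,1]
    - [-44,6,0,0,1]
    - [-35,3,0,0,1]
    - [-22,2.5,0,0,1]
    - [0,0,0,0,1]

```text
t: 29.0
eef_pos: [564.0, -27.7, 150.2]
tcp_rot: [-3.139, -0.0, 1.568]
ft_force: [1.1, 0.2, -1.2]
opening: 0.435
grip_force: 30.0
```

Request:
carry_out:
  motion:
    - [0,0,0,0,1]
    - [0,0,0,0,1]
    - [0,0,0,0,1]

```text
t: 29.3
eef_pos: [564.1, -24.1, 151.5]
tcp_rot: [-3.141, -0.0, 1.572]
ft_force: [1.6, 0.2, -1.1]
opening: 0.432
grip_force: 30.0
```

```bash
python3 - <<'E'
from h import *
c=cam("wrist");g=cv2.cvtColor(c["im"],cv2.COLOR_RGB2GRAY);save(c,"pics/w4.png")
sub=(g[235:272,300:341]<75).astype(np.uint8);M=cv2.moments(sub,True);u,v=300+M["m10"]/M["m00"],235+M["m01"]/M["m00"]
print(c["s"]["eef_pos"],u,v,M["m00"],w(c,u,v,c["s"]["eef_pos"][2]+6))
E
```

```text
[564.0666404  -24.14169101 151.46978352] 319.59724349157733 258.8728943338438 653.0 [562.89745531 -24.85017946 157.46978352]
```

View pics/w4.png

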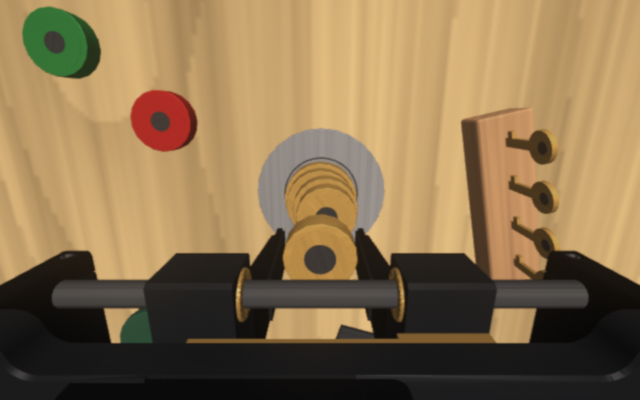

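```bash
python3 - <<'E'
from h import *
c=cam("wrist")
for u in (313.5,326.5,339.5): print(w(c,u,214,80))
cv2.imwrite("pics/c3.png",cv2.resize(c["im"][120:250,250:395,::-1],None,fx=4.5,fy=4.5,interpolation=cv2.INTER_CUBIC))
E
```

```text
[557.99989615 -24.32154555  80.        ]
[568.32818191 -24.30087334  80.        ]
[578.65551233 -24.28020304  80.        ]
```

View pics/c3.png

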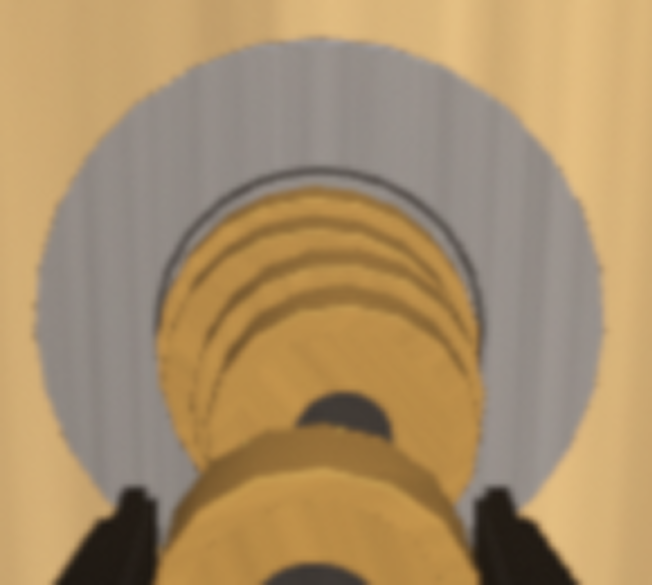

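Request:
carry_out:
  motion:
    - [-40,0,0,0,1]
    - [-40,0,0,0,1]
    - [0,0,0,0,1]
    - [0,0,0,0,1]
    - [0,0,0,0,1]
    - [0,0,0,0,1]

```text
t: 30.0
eef_pos: [564.3, -104.1, 151.9]
tcp_rot: [3.142, -0.0, 1.572]
ft_force: [-0.2, -0.2, -0.7]
opening: 0.437
grip_force: 30.0
```

```bash
python3 - <<'E'
from h import *
c=cam("wrist");print(c["s"]["eef_pos"],c["s"]["tcp_rot"])
np.savez("w5.npz",**{k:c[k] for k in("im","K","R","t")})
a=np.linspace(0,2*np.pi,90)
ov=cv2.resize(c["im"][:,:,::-1],None,fx=4,fy=4,interpolation=cv2.INTER_CUBIC)
p=px(c,[564.3,-26.5,50]);print(p);x0,y0=int(p[0]*4)-330,int(p[1]*4)-290
for D,z in((75,8),(70,26),(63,44),(56,62),(49,80)):
    q=np.array([px(c,[564.3+D/2*np.cos(t),-26.5+D/2*np.sin(t),z]) for t in a])*4
    cv2.polylines(ov,[q.astype(np.int32)],True,(255,0,0),1)
cv2.imwrite("pics/c5.png",ov[max(y0,0):y0+580,x0:x0+660])
E
```

```text
[ 564.32769329 -104.09948644  151.87716223] [ 3.14158327e+00 -3.39295825e-05  1.57242705e+00]
[321.25833486 112.50954607]
```

View pics/c5.png

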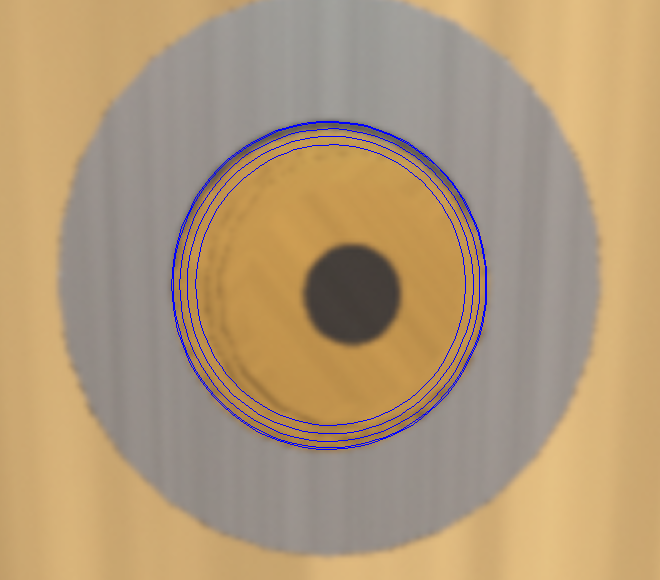

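Request:
carry_out:
  motion:
    - [40,0,-30,0,1]
    - [45,0,0,0,1]
    - [45,0,0,0,1]
    - [45,0,0,0,1]
    - [45,0,0,0,1]
    - [45,0,0,0,1]
    - [45,0,0,0,1]
    - [40,0,0,0,1]
    - [0,0,0,0,1]
    - [0,0,0,0,1]
    - [0,0,0,0,1]

```text
t: 31.15
eef_pos: [564.0, 244.5, 181.8]
tcp_rot: [-3.141, 0.0, 1.571]
ft_force: [-0.6, -0.1, -1.4]
opening: 0.435
grip_force: 30.0
```

```bash
python3 - <<'E'
from h import *
a=np.linspace(0,2*np.pi,90);out=[]
print(env.state()["eef_pos"])
for n,X in(("top",(566.0,-29.0)),("side",(563.3,-26))):
    c=cam(n);np.savez(n+"5.npz",**{k:c[k] for k in("im","K","R","t")})
    ov=cv2.resize(c["im"][:,:,::-1],None,fx=8,fy=8,interpolation=cv2.INTER_CUBIC)
    p=px(c,[*X,45])*8
    for D,z in((130,8),(70,26),(63,44),(56,62),(49,80)):
        q=np.array([px(c,[X[0]+D/2*np.cos(t),X[1]+D/2*np.sin(t),z]) for t in a])*8+3.5
        cv2.polylines(ov,[q.astype(np.int32)],True,(255,0,0),1)
    x0,y0=int(p[0])-200,int(p[1])-250
    out.append(ov[y0:y0+500,x0:x0+400])
cv2.imwrite("pics/c6.png",np.hstack(out))
E
```

```text
[563.95691939 244.48050481 181.75299353]
```

View pics/c6.png

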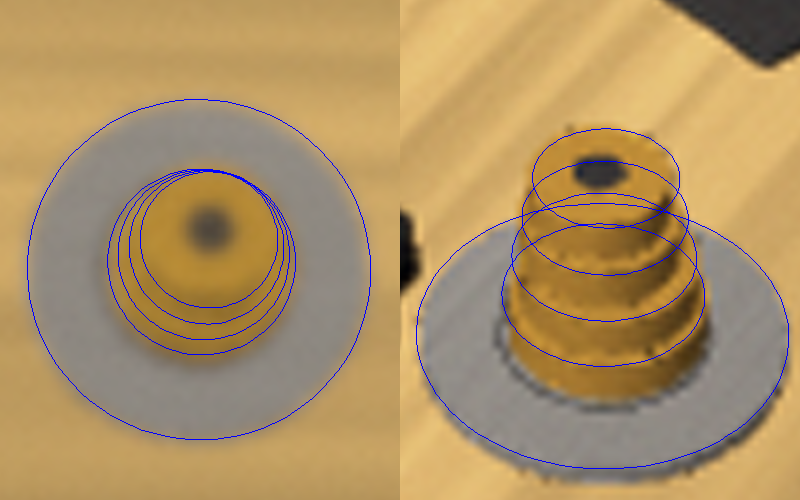

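Request:
carry_out:
  motion:
    - [-25,0,0,0,1]
    - [-45,0,0,0,1]
    - [-45,0,0,0,1]
    - [-45,0,0,0,1]
    - [-45,0,0,0,1]
    - [-40,-1.5,0,0,1]
    - [-25,0,0,0,1]
    - [0,0,0,0,1]
    - [0,0,0,0,1]
    - [0,0,0,0,1]
    - [0,0,0,0,1]

```text
t: 32.35
eef_pos: [562.7, -24.4, 181.9]
tcp_rot: [3.142, 0.0, 1.572]
ft_force: [-0.0, 0.4, -0.9]
opening: 0.432
grip_force: 30.0
```

Request:
carry_out:
  motion:
    - [-1.2,0,40,0,1]
    - [0,0,30,0,1]
    - [0,0,11,0,1]
    - [0,0,5,0,1]
    - [0,0,3,0,1]
    - [0,0,0,0,1]
    - [0,0,0,0,1]
    - [0,0,0,0,0]
    - [0,0,0,0,0]
    - [0,0,0,0,0]
    - [0,0,0,0,0]

```text
t: 33.45
eef_pos: [562.8, -26.4, 93.0]
tcp_rot: [3.141, 0.0, 1.571]
ft_force: [-0.3, 0.2, -0.0]
opening: 0.719
grip_force: 0.0
```

Request:
carry_out:
  motion:
    - [0,0,-20,0,0]
    - [0,0,-45,0,0]
    - [0,0,-45,0,0]
    - [-40,0,0,0,0]
    - [-40,0,0,0,0]
    - [0,0,0,0,0]
    - [0,0,0,0,0]
    - [0,0,0,0,0]

```text
t: 34.25
eef_pos: [562.7, -105.7, 202.6]
tcp_rot: [-3.141, -0.0, 1.571]
ft_force: [0.9, -0.4, -0.4]
opening: 1.003
grip_force: 0.0
```

```bash
python3 - <<'E'
from h import *
c=cam("wrist");save(c,"pics/w6.png");print(c["s"]["eef_pos"],c["s"]["tcp_rot"])
g=cv2.cvtColor(c["im"],cv2.COLOR_RGB2GRAY)
p=px(c,[564,-27,98]);u,v=p.astype(int);s=(g[v-25:v+26,u-25:u+26]<75).astype(np.uint8);M=cv2.moments(s,True)
print("e bore",w(c,u-25+M["m10"]/M["m00"],v-25+M["m01"]/M["m00"],98),M["m00"])
p=cv2.inRange(cv2.cvtColor(c["im"],cv2.COLOR_RGB2HSV),(0,0,90),(179,45,255))
cs=[x for x in cv2.findContours(p,0,1)[0] if cv2.pointPolygonTest(x,(u,v),False)>0]
if cs:
    P=np.array([w(c,*q,8)[:2] for q in cs[0][:,0]]);from scipy.optimize import least_squares
    print(least_squares(lambda p:np.hypot(*(P-p[:2]).T)-p[2],[563,-26,65],loss="soft_l1").x)
E
```

```text
[ 562.66757133 -105.66515935  202.64791346] [-3.14112028e+00 -2.57410130e-04  1.57144456e+00]
e bore [561.96388132 -27.36804442  98.        ] 308.0Traceback (most recent call last):
  File "<stdin>", line 7, in <module>
cv2.error: OpenCV(4.12.0) :-1: error: (-5:Bad argument) in function 'pointPolygonTest'
> Overload resolution failed:
>  - Can't parse 'pt'. Sequence item with index 0 has a wrong type
>  - Can't parse 'pt'. Sequence item with index 0 has a wrong type
```

View pics/w6.png

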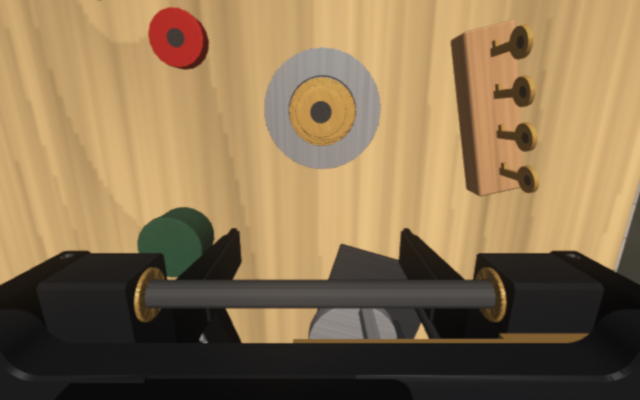

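Request:
carry_out:
  motion:
    - [0,0,-40,0,0]
    - [0,0,-40,0,0]
    - [-30,8,-30,0,0]
    - [-45,10,0,0,0]
    - [-45,10,0,0,0]
    - [-45,10,0,0,0]
    - [-45,10,0,0,0]
    - [-40,8,0,0,0]
    - [-10,0,0,0,0]
    - [0,0,0,0,0]
    - [0,0,0,0,0]
    - [0,0,0,0,0]

```text
t: 35.5
eef_pos: [619.2, -364.5, 313.4]
tcp_rot: [3.141, 0.0, 1.573]
ft_force: [0.3, -0.7, -0.3]
opening: 0.997
grip_force: 0.0
```

```bash
python3 - <<'E'
from h import *
c=cam("wrist");s=c["s"];print(s["eef_pos"],s["tcp_rot"])
np.savez("w7.npz",**{k:c[k] for k in("im","K","R","t")})
p=px(c,[620,-275,100]);print(p,px(c,[620,-275,179]))
x0=int(np.clip(p[0]-110,0,420));y0=int(np.clip(p[1]-90,0,230));print(x0,y0)
cv2.imwrite("pics/c7.png",cv2.resize(c["im"][y0:y0+170,x0:x0+220,::-1],None,fx=3.5,fy=3.5,interpolation=cv2.INTER_CUBIC))
E
```

```text
[ 619.20800644 -364.53143785  313.37464326] [3.14125229e+00 9.95353525e-05 1.57286606e+00]
[321.5591816 102.2627014] [322.03840839  99.06694197]
211 12
```

View pics/c7.png

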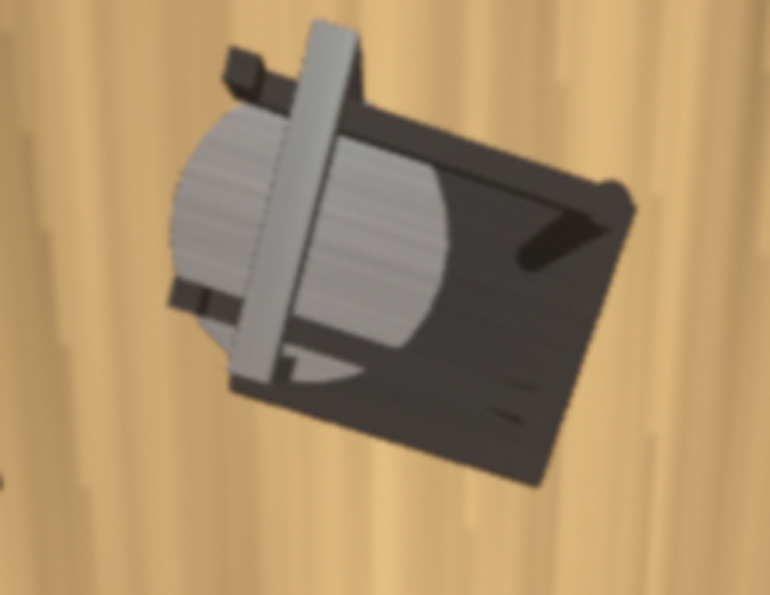

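The crop shows the bail bar running from (337,28) to (251,377), with the lips at the left at (246,62) and (185,290). The stand is turned about 15°.

```bash
python3 - <<'E'
from h import *
d=np.load("w7.npz");c={k:d[k] for k in d}
f=lambda u,v,z:w(c,211+(u+.5)/3.5-.5,12+(v+.5)/3.5-.5,z)
A,B=f(337,28,179),f(251,377,179);m=(A+B)/2;print(A,B,m,np.linalg.norm(A-B),np.degrees(np.arctan2(*(A-B)[1::-1])))
print("width",np.linalg.norm(f(314,20,179)-f(359,36,179)),np.linalg.norm(f(230,370,179)-f(272,385,179)))
print("lips",f(230,47,179),f(175,277,179),f(195,285,179))
print("foot",f(230,388,8),f(541,487,8),f(636,208,8))
E
```

```text
[ 606.80954351 -210.41114689  179.        ] [ 583.25975509 -292.97412807  179.        ] [ 595.0346493  -251.69263748  179.        ] 85.8559164913325 74.08003658899703
width 11.50257287519868 11.661513893303042
lips [ 580.50441091 -214.62314996  179.        ] [ 564.35606294 -267.97896257  179.        ] [ 569.44514049 -269.92783935  179.        ]
foot [ 554.24370332 -300.22257437    8.        ] [ 686.40812411 -341.21073803    8.        ] [ 719.92221223 -229.73256241    8.        ]
```

Request:
carry_out:
  motion:
    - [0,0,0,8,0]
    - [0,0,0,8.1,0]
    - [0,0,0,0,0]
    - [30,-16,0,0,0]
    - [36,-19,0,0,0]
    - [30,-16,0,0,0]
    - [6,-3.4,0,0,0]
    - [0,0,40,0,0]
    - [0,0,40,0,0]
    - [0,0,20,0,0]
    - [0,0,0,0,0]
    - [0,0,0,0,0]

```text
t: 36.75
eef_pos: [595.3, -253.6, 213.7]
tcp_rot: [3.141, 0.0, 1.292]
ft_force: [-0.3, 0.3, 1.3]
opening: 1.002
grip_force: 0.0
```

```bash
python3 - <<'E'
from h import *
s=env.state();print(s["eef_pos"],s["tcp_rot"])
R=Ro.from_euler("xyz",s["tcp_rot"]).as_matrix()
print("tool delta",R.T@(np.array([595,-251.7,164])-s["eef_pos"]))
c=cam("side");save(c,"pics/s8.png");cv2.imwrite("pics/c8.png",cv2.resize(c["im"][60:190,290:450,::-1],None,fx=4,fy=4,interpolation=cv2.INTER_CUBIC))
for X in([595,-251.7,179],A:=[606.8,-210.4,179],[583.3,-293,179],[564,-26.5,98]):print(px(c,X))
E
```

```text
[ 595.31889508 -253.58042133  213.65807014] [3.14083224e+00 2.78590761e-04 1.29209809e+00]
tool delta [ 1.73396889 -0.86166243 49.65694814]
[362.29685258 121.40292687]
[351.81869049 126.71106732]
[372.33737516 116.29161317]
[330.59022562 189.87133453]
```

View pics/c8.png

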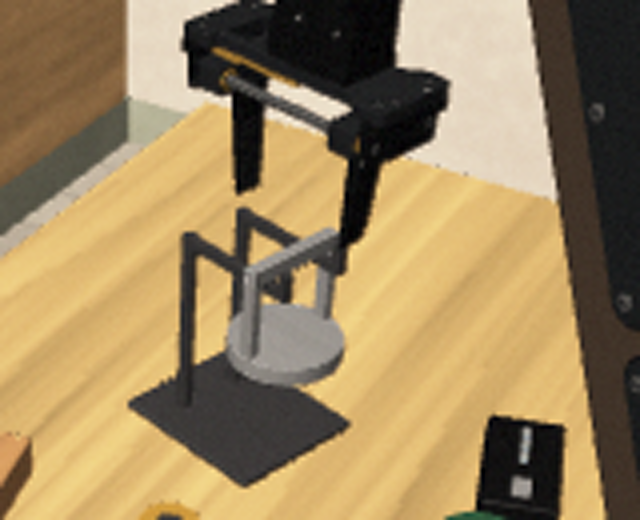

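Side view: the bar sits at the predicted pixels, with the fingers straddling it above. I descend and grip.

Request:
carry_out:
  motion:
    - [1.2,-0.8,20,0,0]
    - [0,0,20,0,0]
    - [0,0,10,0,0]
    - [0,0,0,0,0]
    - [0,0,0,0,0]

```text
t: 37.3
eef_pos: [595.0, -252.2, 164.1]
tcp_rot: [3.14, 0.0, 1.29]
ft_force: [-0.2, 0.6, -0.0]
opening: 1.002
grip_force: 0.0
```

Request:
carry_out:
  motion:
    - [0,0,0,0,1]
    - [0,0,0,0,1]
    - [0,0,0,0,1]
    - [0,0,0,0,1]
    - [0,0,0,0,1]
    - [0,0,0,0,1]
    - [0,0,0,0,1]
    - [0,0,0,0,1]
    - [0,0,0,0,1]
    - [0,0,0,0,1]
    - [0,0,0,0,1]
    - [0,0,0,0,1]

```text
t: 38.5
eef_pos: [594.7, -252.0, 162.9]
tcp_rot: [3.141, 0.0, 1.29]
ft_force: [1.4, -0.8, -1.0]
opening: 0.124
grip_force: 30.0
```

Request:
carry_out:
  motion:
    - [0,0,-5,0,1]
    - [0,0,-12,0,1]
    - [0,0,-12,0,1]
    - [0,0,0,0,1]
    - [0,0,0,0,1]

```text
t: 39.0
eef_pos: [594.4, -251.9, 192.3]
tcp_rot: [3.141, 0.0, 1.29]
ft_force: [0.6, 0.3, -6.5]
opening: 0.123
grip_force: 30.0
```

Lifted 29 mm, carrying about 6 N. Next I draw it out along tool -y.

Request:
carry_out:
  motion:
    - [0,-10,0,0,1]
    - [0,-20,0,0,1]
    - [0,-25,0,0,1]
    - [0,-25,0,0,1]
    - [0,-20,0,0,1]
    - [0,-10,0,0,1]
    - [0,0,-20,0,1]
    - [0,0,-20,0,1]
    - [0,0,-10,0,1]
    - [0,0,0,0,1]
    - [0,0,0,0,1]

```text
t: 40.1
eef_pos: [488.5, -221.3, 241.1]
tcp_rot: [-3.141, -0.0, 1.29]
ft_force: [0.1, 0.0, -6.6]
opening: 0.128
grip_force: 30.0
```

```bash
python3 - <<'E'
from h import *
s=env.state();print(s["eef_pos"],s["tcp_rot"],s["ft_force"])
R=Ro.from_euler("xyz",s["tcp_rot"]).as_matrix()
print("tool delta",R.T@(np.array([564,-26.8,0])-s["eef_pos"]))
E
```

```text
[ 488.50496527 -221.25554339  241.06410745] [-3.14083841e+00 -1.24025007e-04  1.29022491e+00] [ 0.09444413  0.02025943 -6.55004783]
tool delta [207.72685515  18.87914728 241.07570174]
```

Request:
carry_out:
  motion:
    - [20,2,0,0,1]
    - [38,3.5,0,0,1]
    - [38,3.5,0,0,1]
    - [38,3.5,0,0,1]
    - [35,3,0,0,1]
    - [25,2.4,0,0,1]
    - [13.5,1,0,0,1]
    - [0,0,0,0,1]
    - [0,0,0,0,1]
    - [0,0,0,0,1]
    - [0,0,0,0,1]
    - [0,0,0,0,1]

```text
t: 41.3
eef_pos: [564.2, -27.9, 241.8]
tcp_rot: [3.142, 0.0, 1.289]
ft_force: [-0.2, -0.4, -6.2]
opening: 0.123
grip_force: 30.0
```

```bash
python3 - <<'E'
from h import *
s=env.state();print(s["eef_pos"],s["tcp_rot"],s["ft_force"])
c=cam("wrist");save(c,"pics/w9.png")
z=s["eef_pos"][2]+15.5
print("bar centre px if at tcp",px(c,[*s["eef_pos"][:2],z]))
E
```

```text
[564.22841565 -27.93692302 241.8459025 ] [3.14153304e+00 1.13125635e-04 1.28918077e+00] [-0.15031582 -0.44446426 -6.19801533]
bar centre px if at tcp [321.87591835 265.29687625]
```

View pics/w9.png

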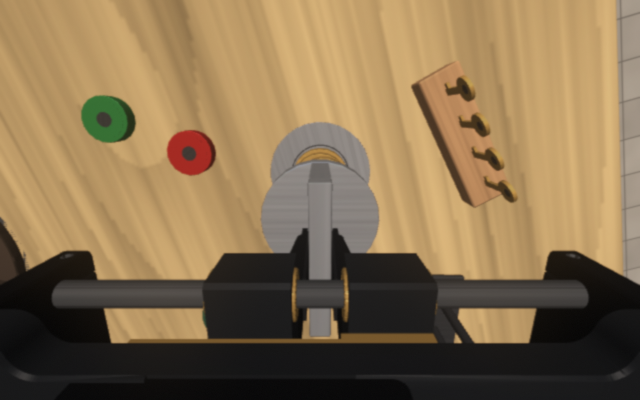

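Wrist view: the weight hangs upright, with the bar end at (320,181), the disc's far edge at (320,162) and the stack intact on the plate.

```bash
python3 - <<'E'
from h import *
c=cam("wrist");s=c["s"];R=Ro.from_euler("xyz",s["tcp_rot"]).as_matrix();e=s["eef_pos"]
for u,v,h in((320,181,15.5),(320,162,-58.5),(320,122.5,8-e[2])): print((R.T@(w(c,u,v,e[2]+h)-e)).round(1))
print("to target",R.T@(np.array([564,-26.8,172.5])-e))
E
```

```text
[ 44.9  -1.  -15.5]
[43.  -1.  58.5]
[ 65.9  -1.  233.9]
to target [ 0.92286927 -0.54080657 69.37138664]
```

Request:
carry_out:
  motion:
    - [1,-0.3,20,0,1]
    - [0,0,20,0,1]
    - [0,0,15,0,1]
    - [0,0,7,0,1]
    - [0,0,4,0,1]
    - [0,0,2,0,1]
    - [0,0,0,0,1]
    - [0,0,0,0,1]
    - [0,0,0,0,1]

```text
t: 42.3
eef_pos: [564.6, -26.3, 174.3]
tcp_rot: [3.141, -0.0, 1.29]
ft_force: [-0.0, -0.3, -6.7]
opening: 0.124
grip_force: 30.0
```

Request:
carry_out:
  motion:
    - [0,0,0.7,0,1]
    - [0,0,0.7,0,1]
    - [0,0,0,0,1]
    - [0,0,0,0,1]

```text
t: 42.7
eef_pos: [564.4, -26.2, 172.4]
tcp_rot: [3.142, 0.0, 1.29]
ft_force: [0.9, 0.1, -7.1]
opening: 0.12
grip_force: 30.0
```

Request:
carry_out:
  motion:
    - [0,0,0.7,0,1]
    - [0,0,0.5,0,1]
    - [0,0,0,0,1]
    - [0,0,0,0,1]

```text
t: 43.1
eef_pos: [564.7, -26.3, 172.1]
tcp_rot: [3.14, -0.0, 1.29]
ft_force: [-2.1, -0.4, 5.1]
opening: 0.125
grip_force: 30.0
```

Request:
carry_out:
  motion:
    - [0,0,-0.5,0,1]
    - [0,0,0,0,1]
    - [0,0,0,0,0]
    - [0,0,0,0,0]
    - [0,0,0,0,0]
    - [0,0,0,0,0]
    - [0,0,0,0,0]
    - [0,0,0,0,0]

```text
t: 43.9
eef_pos: [564.4, -26.2, 171.7]
tcp_rot: [3.142, 0.0, 1.29]
ft_force: [-0.2, -0.1, 0.1]
opening: 0.571
grip_force: 0.0
```

Request:
carry_out:
  motion:
    - [0,0,-20,0,0]
    - [0,0,-40,0,0]
    - [0,0,-40,0,0]
    - [-40,0,-20,0,0]
    - [-40,0,0,0,0]
    - [0,0,0,0,0]
    - [0,0,0,0,0]
    - [0,0,0,0,0]
    - [0,0,0,0,0]

```text
t: 44.8
eef_pos: [542.4, -102.2, 291.4]
tcp_rot: [-3.141, -0.0, 1.291]
ft_force: [-0.6, 0.2, -0.3]
opening: 0.999
grip_force: 0.0
```

```bash
python3 - <<'E'
from h import *
s=env.state();print(s["eef_pos"],s["ft_force"])
c=cam("wrist");save(c,"pics/w10.png")
s2=cam("side");a=c["im"][:260,170:490];b=s2["im"][90:270,240:420]
cv2.imwrite("pics/c10.png",np.hstack([cv2.resize(a,(430,350)),cv2.resize(b,(350,350),interpolation=cv2.INTER_CUBIC)])[:,:,::-1])
E
```

```text
[ 542.39804652 -102.19461304  291.44088043] [-0.5890729   0.23337952 -0.28868338]
```

View pics/c10.png

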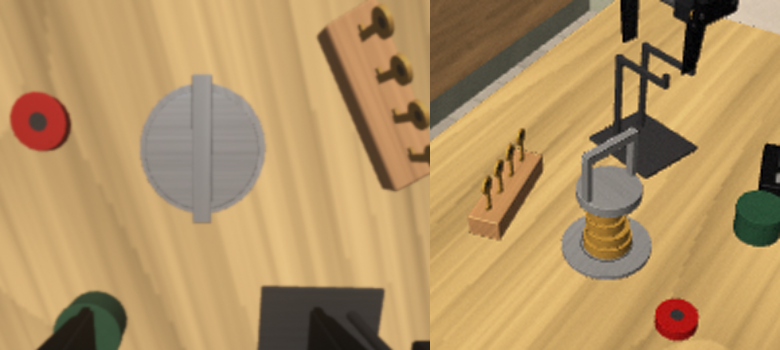

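The weight stands upright and centred over the plate, and the pack is intact. I hand in the job.

```bash
python3 -c "
from cell import env
print(env.job_done())"
```

```text
the job is handed in; nothing more can be done
None
```

I stacked all five wheels on the plate, largest to smallest, set the weight upright and centred on top, and handed the job in at about 45 s; no verdict came back, but the last pictures show the pack and weight standing level, with the furthest-off wheel I measured (the 49 mm one) about 4 mm from centre against the 8 mm limit.

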